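# Close and latch the glaze sample case

## Robot

A 6-joint arm with a two-finger parallel gripper is mounted at the origin on the work surface; the furniture and walls round the work are solid. World frame = base frame: x ahead of the robot, y to its left, z up, the work surface at z = 0. Lengths are in mm, angles in rad, forces in N, time in s.
With the tool pointing down it reaches from about 275 to 850 mm from the base axis. Payload 5.2 kg.
Tool frame: the origin (TCP) lies at the very end of the fingers, on their centre line; the grasp point (between the pads) lies 19 mm behind it; z points along the fingers, y is the line along which they close (so a half turn about z gives the same grasp; the last joint's range is limited). The gripper opens to 85 mm and grips with 20 to 120 N. Pads are 22 mm wide; open, the fingers measure 114 mm over their backs; the gripper's body (76 mm by 85 mm) begins 54 mm behind the grasp point. The pads swing forward as they close: fully open they stand 13 mm farther back than shut.
Start: joints at [-1.518, 0.259, 1.535, -0, 1.348, -0.203], TCP at [139.182, -532.103, 231.31] pointing down, gripper open.
Joint ranges: [-3.14, 3.14], [-0.91, 2.08], [0.19, 2.58], [-1.22, 4.36], [0.22, 2.71], [-3.12, 3.12]. Speed limits (rad/s): [2.57, 2.57, 3.14, 3.14, 3.14, 3.14].

## Interface

Orientations are given as a unit quaternion [x, y, z, w].
In Python, from station import observe, read_camera, get_calibration, close_job gives the robot as it stands.
- The arm moves only by the shell command python3 -m crank 'ROWS' [OPENING] [FORCE]. ROWS is text: rows parted by semicolons, each of 6 numbers parted by spaces: the shift along the world's x, y, z each as a share of 20 mm, from -1 to 1, then the turn, a rotation vector about the world's x, y, z each as a share of 5 degrees, from -1 to 1. A call has 1 to 8 rows; each row shifts and turns the commanded pose from where the row before left it; what a row does not reach is not made up. A row lasts 1/12 s, in which the tool goes at most 41.7 mm and 7.16 degrees, less where a joint would pass 70% of its speed; a pose out of reach is approached as far as the arm can. A call with a number of a shift or a turn outside -1 to 1 is refused whole. A call with a gripper value outside its range is refused whole. OPENING is the closure, from 0 (fully open) to 1 (shut), set as the call begins (- or left out, the last holds). The fingers move at their own pace and stop on an object; FORCE is the grip in N (left out, the last holds). Time passes only in rows, so rows that do not move let the fingers close. It gives the time, the measured TCP pose, the force, the opening and the grip force at its end, in the units of the state.
- observe(): the state, without advancing time (a new reading comes with each control period).
- read_camera(name): name is "scene" or "top"; returns the picture (420x560x3 uint8, red, green, blue); there is no depth.
- get_calibration(name): a dict with "intrinsics" (3x3 intrinsics, pixels), "R" (3x3) and "t" (3): a world point X has camera coordinates R X + t. Camera axes: x right, y down, z forward; pixel columns grow to the right and rows downward; lengths in mm; the calibration is good to about 2 mm. A picture is of the moment at which its call begins. get_calibration takes no time and is no camera call.
- close_job(): hands the job in; it is judged then, once.
The state is a dict: "t": time; "joints": joint angles; "qd": joint speeds; "joint_efforts": joint torques, N m; "tool_pos": TCP position; "ee_rot": TCP orientation; "ft_force": force on the tool from outside, world axes, zero at the start; "wrist_torque": the same for the moment, N m; "gripper_width": opening from 0.0 (shut) to 1.0 (fully open); "grasp_force": force on a finger pad.
Only numpy, scipy, OpenCV 4.12 (cv2) and the standard library are available. Lean on these libraries where they do the work, as an engineer would, in place of code of your own. Each camera call takes 0.05 s, during which the arm holds its last target. There are 200 camera calls.

## Task

Close up the wooden case of test wedges: with your fingertips push its sliding cover fully home, and then swing the small metal catch all the way across behind the cover's raised rail so that it cannot slide open. Only push: pick nothing up, and leave the wedges in the case and the flask, dropper bottle and paste jar around it standing where they are. Do not swing the catch before the cover is home.

Things in the scene. Friction and masses are not known exactly. Their poses are not given: they have to be found in the camera images.
- sample_case: Low brown wooden case, 200 x 150 mm, side walls 56 mm high, fixed to the table. Origin: centre of its underside. Its own x runs along the cover's travel, from the mouth end (-x, nearer the robot and to its right) to the closed end (+x); z up; its y to the left seen looking along x. At the mouth end, behind the closed cover's rail, is a flat ledge 35 mm long, top 42 mm above the table, between the side walls.
- cover (a joint): How far the pale wooden sliding cover stands open, in m: 0 fully home, up to 0.10; it slides out along the case's -x. Sliding friction about 1.5 N; it stays where it is left.
- catch (a joint): Angle of the metal catch in rad: 0 = pointing straight out of the mouth end along the case's -x (clear), growing clockwise seen from above to 1.57 = across the mouth along the case's +y, behind the rail (latched, at its stop). Turns easily (about 1 N at its end) and stays where it is left.
- rail_face (a point): Mid-length of the vertical outer face (facing the case's -x) of the raised rail on the cover's outer end, 66 mm above the table. The rail is 85 mm long along the case's y, 10 mm thick and rises from the cover's top (50 mm above the table) to 78 mm; its inner side slopes. Push here along the case's +x. Moves with the cover; when home it is at (-65, 17.5) mm in the case's x, y.
- catch_pivot (a point): Axis of the catch, 68 mm above the table, on the end of the case's -y side wall; at (-74, -68) mm in the case's x, y.
- catch_end (a point): Free end of the catch's centre line, 60 mm from the pivot, 68 mm above the table. The catch is a steel bar with round ends, 12 mm wide, 58 to 78 mm above the table.
- wedge_a: Small white porcelain test wedge lying loose on the case's floor, 26 x 46 x 14 mm; origin at its underside.
- wedge_b: Another such wedge in the case, 26 x 40 x 16 mm; origin at its underside.
- wedge_c: Another such wedge in the case, 28 x 44 x 18 mm; origin at its underside.
- flask_mid (a point): Centre of a small loose waisted glass flask, 41 mm across, 70 mm tall, standing beside the case on its +y side.
- dropper_mid (a point): Centre of a small loose white dropper bottle, 31 mm across, 66 mm tall, standing beside the case on its -y side.
- paste_mid (a point): Centre of a small loose lidded paste jar, 47 mm across, 54 mm tall, standing left of the case and nearer the robot.

How it is judged (in metres and radians):
On the way, in this order (a step that is already met when the one before it is completed fails the run):
1. the cover is pushed fully home while the catch is still clear (value of joint cover below 0.004 m and value of joint catch below 0.7 rad), for 0.2 s.
2. the catch is swung across behind the rail (value of joint cover below 0.004 m and value of joint catch above 1.42 rad), for 0.2 s.
At the end, for the whole second after the job is handed in: The cover is within 4 mm of fully home, the catch stands across the mouth within 0.15 rad of its stop, at rest, and the wedges, flask, dropper bottle and paste jar are within 30 mm of where they began (all of step 2 and velocity of joint catch between -0.05 and 0.05 rad/s and distance of each of flask_mid, dropper_mid, paste_mid, wedge_a, wedge_b, wedge_c from where it was at the start of the episode below 0.03 m); the robot touches nothing.
It fails at once if the catch is swung across before the cover is home (value of joint catch above 0.8 rad and value of joint cover above 0.012 m).
It fails at once if a wedge is lifted (15 mm) (z of any of wedge_a, wedge_b, wedge_c in the frame of sample_case above 0.023 m).
It fails at once if the flask, dropper bottle or paste jar is lifted (15 mm), tipped over or pushed away (30 mm) (height (world z) of flask_mid above 0.05 m or height (world z) of dropper_mid above 0.048 m or height (world z) of paste_mid above 0.042 m or angle between any of flask_mid, dropper_mid, paste_mid's own z axis and vertical above 0.5 rad or distance of any of flask_mid, dropper_mid, paste_mid from where it was at the start of the episode above 0.03 m).
It also fails if it takes over 48 s, if anything falls off the work surface, if the arm or the gripper's body presses on something with over 40 N, if the wrist force passes 120 N, or if a joint passes its speed limit or range.

## Working session

There is one attempt and no reset: what is moved stays moved. The work goes in short steps, Python scripts to look and compute and a shell command to move; the robot and the scene stay as the last step left them, time stands still between calls to the robot, and variables do not carry over. Pictures are saved under pics/ and viewed, at most 10 in all, crops included, and the job is handed in when it is done.

```bash
mkdir -p pics; python3 - <<'E'
from station import *
import cv2
for n in("top","scene"):
    im=read_camera(n); cv2.imwrite(f"pics/{n}0.png",cv2.cvtColor(im,cv2.COLOR_RGB2BGR))
    c=get_calibration(n); print(n,c["intrinsics"],c["R"],c["t"])
o=observe();print(o["t"],o["tool_pos"],o["ee_rot"],o["gripper_width"])
E
```

```text
top [[517.60809732   0.         283.85562879]
 [  0.         517.60809732 212.71945688]
 [  0.           0.           1.        ]] [[-0.02923879 -0.99951909 -0.01032873]
 [-0.99777507  0.02980405 -0.05963752]
 [ 0.05991668  0.00856202 -0.99816666]] [-100.78396379  549.13370981 1178.60727617]
scene [[405.8377351    0.         287.33269571]
 [  0.         405.8377351  215.80647314]
 [  0.           0.           1.        ]] [[ 0.85936581 -0.51123024  0.01157748]
 [-0.34665553 -0.59906507 -0.72176934]
 [ 0.37592598  0.6162505  -0.69203683]] [-552.05100081  200.09657997  769.58791683]
0.1 [ 139.15111784 -531.61080243  230.56754901] [ 9.91831535e-01  1.27552008e-01  5.87295275e-05 -8.29054361e-04] 0.9954474864032828
```

View pics/top0.png

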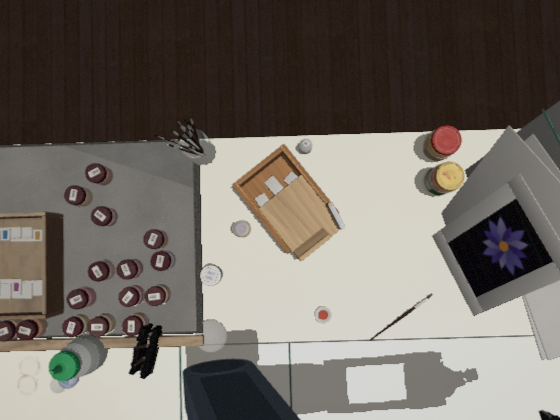

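View pics/scene0.png

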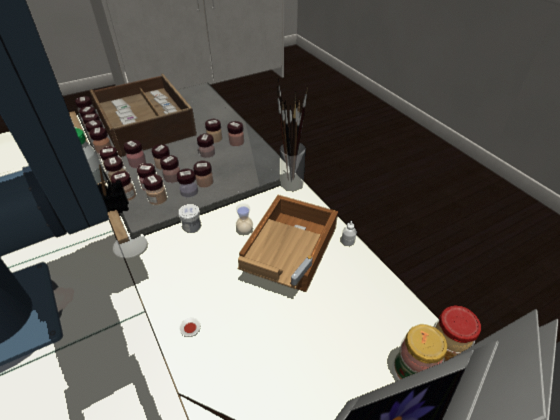

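The top view shows the case at about (290,203) with its closed end up-left. The mouth is at lower right, near (320,235), and the catch is near (337,215). I'll enlarge both.

```bash
python3 - <<'E'
import cv2
a=cv2.imread("pics/top0.png")[135:270,220:360]; cv2.imwrite("pics/tc.png",cv2.resize(a,None,fx=5,fy=5,interpolation=cv2.INTER_CUBIC)[:600*2][:675])
a=cv2.imread("pics/top0.png")[140:265,225:355]; cv2.imwrite("pics/tc.png",cv2.resize(a,None,fx=4.8,fy=4.8,interpolation=cv2.INTER_CUBIC))
a=cv2.imread("pics/scene0.png")[190:295,225:365]; cv2.imwrite("pics/sc.png",cv2.resize(a,None,fx=5,fy=5,interpolation=cv2.INTER_CUBIC))
E
```

```text
(no output)
```

View pics/tc.png

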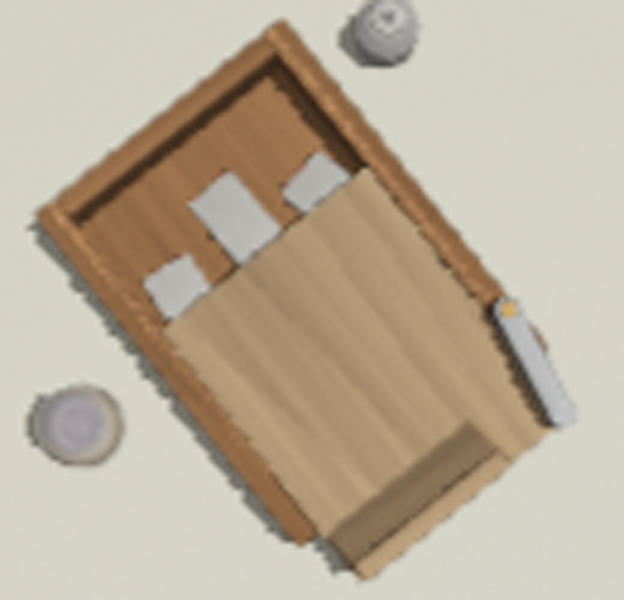

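View pics/sc.png

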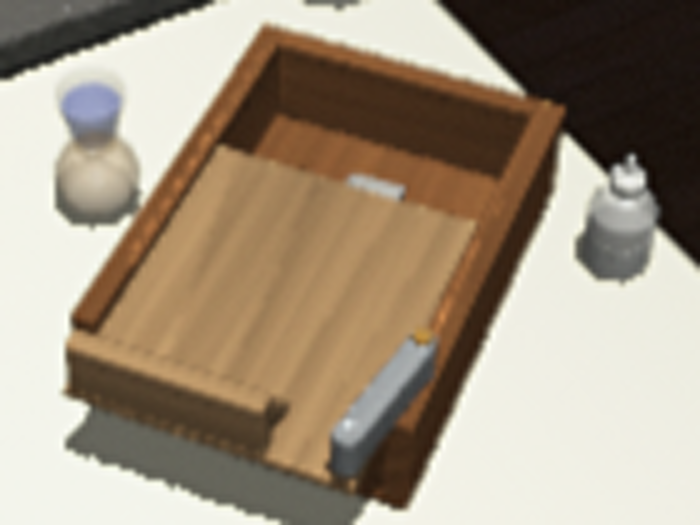

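```bash
cat > h.py <<'E'
import numpy as np
from station import get_calibration
def ray(n,uv,z):
    c=get_calibration(n);K,R,t=[np.array(c[k]) for k in("intrinsics","R","t")]
    d=R.T@np.linalg.solve(K,[uv[0],uv[1],1]);o=-R.T@t
    return (o+d*(z-o[2])/d[2])
T=lambda x,y:(225+x/4.8,140+y/4.8)
S=lambda x,y:(225+x/5,190+y/5)
E
python3 - <<'E'
from h import *
from scipy.optimize import least_squares
L=[("+x-y","top",T(280,20),56,(100,-75)),("+x+y","top",T(40,213),56,(100,75)),("piv","top",T(509,310),78,(-74,-68)),("-x+y","top",T(303,545),56,(-100,75)),
("+x-y","scene",S(565,105),56,(100,-75)),("+x+y","scene",S(265,27),56,(100,75)),("piv","scene",S(423,337),78,(-74,-68)),("-x+y","scene",S(80,323),56,(-100,75))]
W=np.array([ray(n,p,z)[:2] for _,n,p,z,_ in L]);l=np.array([q[4] for q in L],float)
rot=lambda a:np.array([[np.cos(a),-np.sin(a)],[np.sin(a),np.cos(a)]])
f=lambda p:(l@rot(p[2]).T+p[:2]-W).ravel()
r=least_squares(f,[500,-100,0.6],loss='soft_l1',f_scale=4);p=r.x;print(p,np.degrees(p[2]))
for q,w,e in zip(L,W,f(p).reshape(-1,2)):print(q[0],q[1],w.round(),e.round(1))
R=rot(p[2]);loc=lambda w:R.T@(w-p[:2])
for nm,n,uv,z in [("railA","top",T(365,578),78),("railB","top",T(513,460),78),("railA","scene",S(68,345),78),("railB","scene",S(268,410),78),("cend","top",T(560,418),78),("cend","scene",S(342,440),78),
 ("flask","top",T(77,425),60),("drop","top",T(388,30),55),("paste","top",(211,275),54)]:
  w=ray(n,uv,z)[:2];print(nm,n,w.round(),loc(w).round(1))
for a in[(-165,17.5),(-65,17.5),(-74,-68),(-134,-68)]:print(a,(R@a+p[:2]).round())
E
```

```text
[ 577.16576323 -123.91267944    0.65513589] 37.53652168704143
+x-y top [ 698. -121.] [ 4.3 -1.8]
+x+y top [610.  -6.] [0.3 2.6]
piv top [ 557. -221.] [ 3.  -1.7]
-x+y top [ 453. -124.] [-0.3 -1.2]
+x-y scene [ 703. -122.] [-0.6 -0.5]
+x+y scene [612.  -7.] [-1.   3.7]
piv scene [ 561. -220.] [-1.1 -3. ]
-x+y scene [ 456. -129.] [-3.7  3.2]
railA top [ 437. -152.] [-128.    63.1]
railB top [ 489. -221.] [-129.2  -22.8]
railA scene [ 440. -154.] [-127.3   59.7]
railB scene [ 491. -221.] [-127.3  -24.2]
cend top [ 507. -243.] [-127.9  -51.4]
cend scene [ 508. -247.] [-129.9  -55.1]
flask top [511. -21.] [ 10.  121.7]
drop top [ 692. -171.] [  62.1 -107.2]
paste top [410.  49.] [-27.5 238.6]
(-165, 17.5) [ 436. -211.]
(-65, 17.5) [ 515. -150.]
(-74, -68) [ 560. -223.]
(-134, -68) [ 512. -259.]
```

The case fits at (577,-124) with a yaw of 37.5°. The cover is about 63 mm open and the catch is near 0.25 rad. I'll shut the gripper and move above the rail, turning the tool to line up with the case's x.

```bash
python3 -m crank '.9 1 0 0 0 .29;.9 1 0 0 0 .29;.9 1 0 0 0 .29;.9 1 0 0 0 .29;.9 1 0 0 0 .29;.9 1 0 0 0 .29;.9 1 0 0 0 .29;.9 1 0 0 0 .29' 1 40; python3 -m crank '.9 1 0 0 0 .29;.9 1 0 0 0 .29;.9 1 0 0 0 .29;.9 1 0 0 0 .29;.9 1 0 0 0 .29;.9 1 0 0 0 .29;.9 1 0 0 0 .29;.9 1 0 0 0 .29'; python3 -m crank '0 0 0 0 0 0;0 0 0 0 0 0;0 0 0 0 0 0'
cat >>h.py <<'E'
from scipy.spatial.transform import Rotation as Ro
A=.65514;RM=np.array([[np.cos(A),-np.sin(A)],[np.sin(A),np.cos(A)]]);C=np.array([577.2,-123.9])
def st():
    from station import observe
    o=observe();w=np.array(o["tool_pos"]);m=Ro.from_quat(o["ee_rot"]).as_matrix()
    print("local",(RM.T@(w[:2]-C)).round(1),"z",w[2].round(1),"yaw x",np.degrees(np.arctan2(m[1,0],m[0,0])).round(1),"F",np.round(o["ft_force"],1),"t",o["t"])
E
python3 -c "from h import *;st()"
```

```text
t: 0.77
tool_pos: [283.8, -370.7, 231.0]
ee_rot: [0.974, 0.228, -0.0, -0.0]
ft_force: [-0.4, -0.4, 0.2]
gripper_width: -0.0
grasp_force: 0.0
t: 1.43
tool_pos: [427.7, -210.8, 231.0]
ee_rot: [0.946, 0.325, -0.0, -0.0]
ft_force: [0.5, -0.9, 0.1]
gripper_width: -0.001
grasp_force: 0.0
t: 1.68
tool_pos: [426.8, -212.2, 231.0]
ee_rot: [0.946, 0.325, -0.0, -0.0]
ft_force: [0.1, 0.1, -0.2]
gripper_width: -0.002
grasp_force: 0.0
local [-173.1   21.6] z 231.0 yaw x 37.9 F [ 0.1  0.1 -0.2] t 1.6833
```

```bash
python3 -m crank '0 0 -1 0 0 0;0 0 -1 0 0 0;0 0 -1 0 0 0;0 0 -1 0 0 0;0 0 -1 0 0 0;0 0 -1 0 0 0;0 0 -1 0 0 0;0 0 -1 0 0 0' >/dev/null; python3 -m crank '0 0 -.45 0 0 0;.79 .61 0 0 0 0;0 0 0 0 0 0;0 0 0 0 0 0'; python3 - <<'E'
from h import *;st()
from station import read_camera
import cv2
a=read_camera("scene")[170:310,215:375,::-1];b=read_camera("top")[140:280,225:385,::-1]
cv2.imwrite("pics/c1.png",cv2.resize(np.hstack([a,b]),None,fx=2.5,fy=2.5,interpolation=cv2.INTER_CUBIC))
E
```

```text
t: 2.68
tool_pos: [443.1, -200.6, 62.6]
ee_rot: [0.946, 0.325, 0.0, 0.0]
ft_force: [-0.0, -0.4, 0.1]
gripper_width: 0.0
grasp_force: 0.0
local [-153.1   20.9] z 62.6 yaw x 37.9 F [-0.  -0.4  0.1] t 2.6833
```

View pics/c1.png

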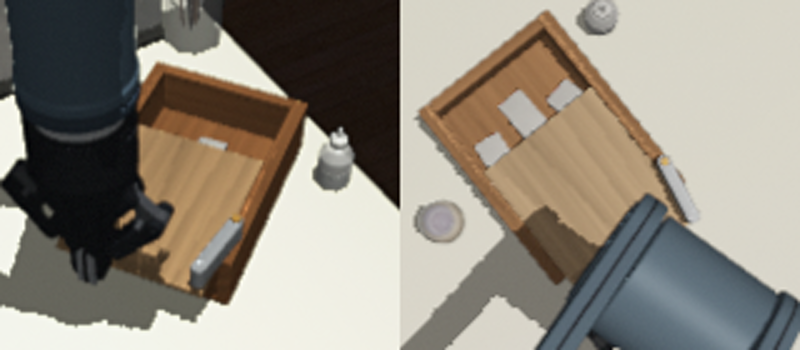

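The fingertips stand behind the rail in both views, clear of the catch. Next I push along the case's +x.

```bash
python3 -m crank '.4 .3 0 0 0 0;.4 .3 0 0 0 0;.4 .3 0 0 0 0;.4 .3 0 0 0 0;.4 .3 0 0 0 0;.4 .3 0 0 0 0;0 0 0 0 0 0;0 0 0 0 0 0' >/dev/null;python3 -c "from h import *;st()"
```

```text
local [-91.8  21.2] z 62.1 yaw x 37.9 F [-0.6 -0.4  0. ] t 3.45
```

```bash
python3 -m crank '.2 .15 0 0 0 0;.2 .15 0 0 0 0;0 0 0 0 0 0' ;python3 -c "from h import *;st()"; python3 -m crank '.16 .12 0 0 0 0;0 0 0 0 0 0' >/dev/null ;python3 -c "from h import *;st()"; python3 -m crank '.16 .12 0 0 0 0;0 0 0 0 0 0' >/dev/null ;python3 -c "from h import *;st()"
```

```text
t: 3.7
tool_pos: [499.1, -157.4, 62.1]
ee_rot: [0.946, 0.324, -0.0, -0.0]
ft_force: [0.1, -0.3, -0.0]
gripper_width: 0.002
grasp_force: 0.0
local [-82.3  21. ] z 62.1 yaw x 37.9 F [ 0.1 -0.3 -0. ] t 3.7
local [-78.4  20.7] z 62.2 yaw x 37.8 F [ 0.6  0.2 -1. ] t 3.8667
local [-74.7  20.6] z 62.3 yaw x 37.9 F [-1.4 -0.8 -0.2] t 4.0333
```

```bash
python3 -m crank '.12 .09 0 0 0 0;0 0 0 0 0 0' >/dev/null ;python3 -c "from h import *;st()"; python3 -m crank '.08 .06 0 0 0 0;0 0 0 0 0 0' >/dev/null ;python3 -c "from h import *;st()"
```

```text
local [-74.5  20.7] z 62.3 yaw x 37.9 F [-10.5  -7.9   4.4] t 4.2
local [-74.3  20.7] z 62.3 yaw x 38.0 F [-15.8 -14.5   7.6] t 4.3667
```

```bash
python3 - <<'E'
from station import read_camera
import cv2,numpy as np
a=read_camera("scene")[170:310,215:375,::-1];b=read_camera("top")[140:280,225:385,::-1]
cv2.imwrite("pics/c2.png",cv2.resize(np.hstack([a,b]),None,fx=2.5,fy=2.5,interpolation=cv2.INTER_CUBIC))
E
```

```text
(no output)
```

View pics/c2.png

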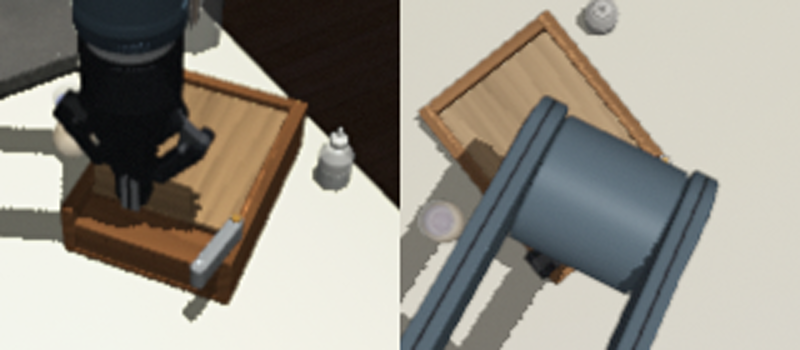

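Cover is home: there is a hard stop at 21 N, the rail sits against the closed position, and the catch is still clear. Now back off, rise, and go round to the catch's -y side.

```bash
python3 -m crank '-.79 -.61 0 0 0 0;-.79 -.61 0 0 0 0;0 0 1 0 0 0;0 0 1 0 0 0;0 0 1 0 0 0;0 0 0 0 0 0' >/dev/null; python3 -m crank '.67 -.94 0 0 0 0;.67 -.94 0 0 0 0;.67 -.94 0 0 0 0;.67 -.94 0 0 0 0;.67 -.94 0 0 0 0;0 0 0 0 0 0;0 0 0 0 0 0';python3 - <<'E'
from h import *;st()
pr=None
for th in np.arange(.25,1.62,.15):
    d=np.array([-np.cos(th),np.sin(th)]);n=np.array([np.sin(th),np.cos(th)])
    q=np.array([-74,-68])+42*d-n*(6+11*abs(n[0])+12*n[1]);w=RM@q+C
    print(th.round(2),q.round(1),w.round(1),None if pr is None else ((w-pr)/20).round(2));pr=w
E
```

```text
t: 5.55
tool_pos: [545.1, -269.1, 121.3]
ee_rot: [0.946, 0.324, -0.0, -0.0]
ft_force: [-0.5, 0.1, -0.7]
gripper_width: -0.004
grasp_force: 0.0
local [-113.9  -95.5] z 121.3 yaw x 37.8 F [-0.5  0.1 -0.7] t 5.55
0.25 [-119.7  -77.3] [ 529.4 -258.2] None
0.4 [-121.   -71.3] [ 524.7 -254.2] [-0.23  0.2 ]
0.55 [-121.3  -64.8] [ 520.5 -249.2] [-0.21  0.25]
0.7 [-120.5  -58. ] [ 517.  -243.3] [-0.17  0.3 ]
0.85 [-118.4  -51.1] [ 514.5 -236.5] [-0.13  0.34]
1.0 [-115.   -44.4] [ 513.1 -229.2] [-0.07  0.37]
1.15 [-110.3  -38.2] [ 513.  -221.4] [-0.    0.39]
1.3 [-104.3  -32.8] [ 514.5 -213.5] [0.07 0.39]
1.45 [-97.3 -28.5] [ 517.4 -205.8] [0.15 0.39]
1.6 [-89.4 -25.5] [ 521.9 -198.6] [0.22 0.36]
```

```bash
python3 -m crank '0 0 -.95 0 0 0;0 0 -.95 0 0 0;0 0 -.95 0 0 0;-.4 .27 0 0 0 0;-.4 .27 0 0 0 0;0 0 0 0 0 0' >/dev/null;python3 -c "from h import *;st()"; python3 -m crank '-.23 .2 0 0 0 0;-.21 .25 0 0 0 0;-.17 .3 0 0 0 0;-.13 .34 0 0 0 0;-.07 .37 0 0 0 0;0 0 0 0 0 0;0 0 0 0 0 0' >/dev/null;python3 -c "from h import *;st()"
```

```text
local [-120.1  -73.4] z 64.3 yaw x 37.9 F [ 1.2 -0.2 -0. ] t 6.05
local [-114.6  -42.6] z 65.3 yaw x 37.9 F [ 0.6 -0.3 -0.8] t 6.6333
```

```bash
python3 - <<'E'
from station import read_camera
import cv2,numpy as np
a=read_camera("scene")[170:310,215:375,::-1];b=read_camera("top")[140:280,225:385,::-1]
cv2.imwrite("pics/c3.png",cv2.resize(np.hstack([a,b]),None,fx=2.5,fy=2.5,interpolation=cv2.INTER_CUBIC))
E
```

```text
(no output)
```

View pics/c3.png

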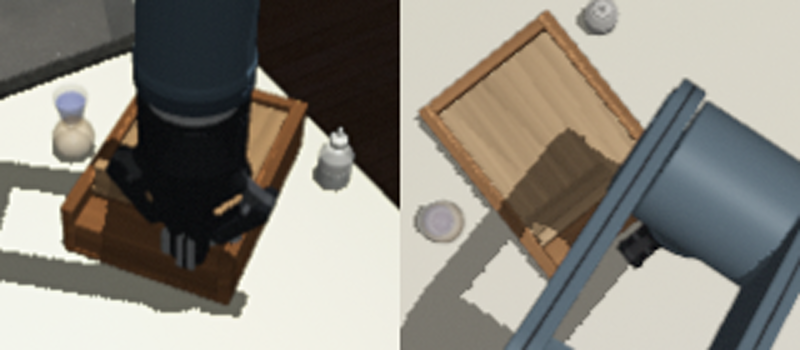

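The catch is no longer sticking out of the mouth, so it is swinging ahead of the fingers, and the cover is still home. I'll carry on along the arc to the stop.

```bash
python3 -m crank '0 .39 0 0 0 0;.07 .39 0 0 0 0;.15 .39 0 0 0 0;.22 .36 0 0 0 0;0 0 0 0 0 0;0 0 0 0 0 0' >/dev/null;python3 -c "from h import *;st()"; python3 -m crank '.16 .12 0 0 0 0;0 0 0 0 0 0' >/dev/null;python3 -c "from h import *;st()";python3 -m crank '.08 .06 0 0 0 0;0 0 0 0 0 0' >/dev/null;python3 -c "from h import *;st()"
```

```text
local [-90.  -24.3] z 65.2 yaw x 37.9 F [-4.5 -5.6  1.1] t 7.2333
local [-89.4 -24.3] z 65.2 yaw x 38.0 F [-16.5 -14.4   5.9] t 7.4
local [-89.2 -24.2] z 65.1 yaw x 38.0 F [-20.2 -18.8   7.8] t 7.5667
```

The catch is firmly on its stop, with TCP x at -89 against about -90 expected. I'll hold briefly, back straight out, rise and look.

```bash
python3 -m crank '0 0 0 0 0 0;0 0 0 0 0 0;-.3 -.23 0 0 0 0;-.79 -.61 0 0 0 0;-.79 -.61 0 0 0 0;-.79 -.61 0 0 0 0;-.79 -.61 0 0 0 0;0 0 0 0 0 0' >/dev/null; python3 -m crank '0 -1 1 0 0 0;0 -1 1 0 0 0;0 -1 1 0 0 0;0 -1 1 0 0 0;-.5 -1 1 0 0 0;-.5 -1 0 0 0 0;-.5 -1 0 0 0 0;-.5 -1 0 0 0 0' >/dev/null; python3 -m crank '0 0 0 0 0 0;0 0 0 0 0 0;0 0 0 0 0 0;0 0 0 0 0 0'; python3 - <<'E'
from station import read_camera
import cv2,numpy as np
a=read_camera("scene")[170:310,175:335,::-1];b=read_camera("top")[135:290,195:355,::-1][:140]
cv2.imwrite("pics/c4.png",cv2.resize(np.hstack([a,b]),None,fx=2.5,fy=2.5,interpolation=cv2.INTER_CUBIC))
E
```

```text
t: 9.23
tool_pos: [417.8, -406.2, 165.1]
ee_rot: [0.946, 0.325, 0.0, -0.001]
ft_force: [-1.0, -0.2, 0.2]
gripper_width: 0.0
grasp_force: 0.0
```

View pics/c4.png

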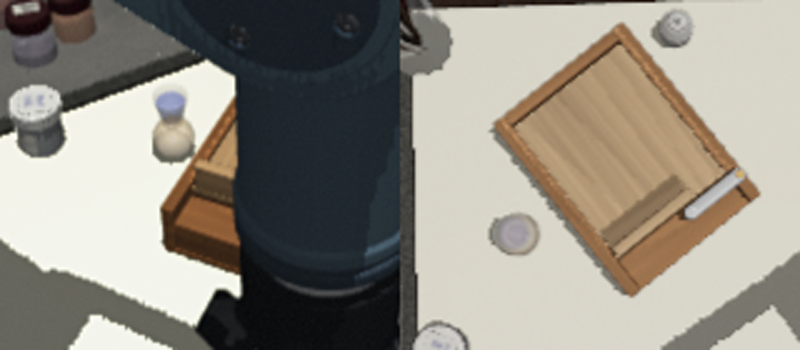

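The top view shows the cover home and the catch lying parallel behind the rail, from (740,175) to (690,213). The flask, dropper bottle and jar stand where they were, and the arm is clear.

```bash
python3 -c "from station import *;print(close_job())"
```

```text
the job is handed in; nothing more can be done
None
```

The cover is pushed fully home and the catch is swung to its stop behind the rail. The flask, dropper bottle and jar still stand in place, and the job is handed in; no verdict came back, and the wedges are hidden under the closed cover, so I could not check them.

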